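# Clamp a mended glue stick in a pinned clamshell jig

## Task

The glue stick standing in the wooden clamshell jig has a freshly mended tube that needs clamping: tip it over so that it lies on its side in the jig's trough, swing the hinged upper half shut over it, then take the pin from its stand and push it down through the aligned holes of both halves until its collar bears on the upper half. The sprung pad inside keeps the jig slightly open, so finish while still holding the pin pressed down, with the halves pressed fully shut. Leave the mug, the lidded jar, the note block and the tape roll where they are.

Things in the scene. Friction and masses are not known exactly. Their poses are not given: they have to be found in the camera images.
- jig: Lower half of the wooden clamshell jig, fixed to the desk; base plate 146 x 120 x 8 mm. Origin: below the centre of the trough, on the desk. x runs along the trough, away from the robot; y points to the hinge side; z up. The hinge axis runs along x at y = +28, z = 28 mm. A pin block 50 x 34 x 28 mm stands at x = 0, y = -66 mm. (A book shelf hangs 0.475 m above the desk, its front at world x = 0.61.)
- cradle (a point): Centre of the floor of the open trough in the lower half. Inner size 132 mm (jig x) by 32 mm (jig y); floor 14 mm and rim 28 mm above the desk, walls 5 mm thick.
- jig_hole (a point): Mouth of the vertical blind hole in the pin block of the lower half: 14 mm across, 20 mm deep, mouth 28 mm above the desk, edge chamfered 1.5 mm.
- lid (a joint): Hinge of the wooden upper half (0.25 kg): 0 = fully shut, grows as it opens to the jig's +y side; starts leaning open against its stop at 2.0 rad. Damped, no catch: pushed over to below about 1.2 rad it falls shut slowly by itself (about 2 s), above that it falls back open. Resting on the lying stick it stays ajar at about 0.09 rad, sprung by its pad; about 5 N down at the pin hole shuts it fully.
- pad: Spring-mounted rubber pad inside the upper half, 112 x 28 x 9 mm, which presses on the stick (7 N per mm, squeezed about 3 mm when shut). Shut, the upper half's box part (142 x 54 mm, over the trough) stands 52 mm above the desk and its pin flange 36 mm. Origin: centre of the pad's face.
- lid_hole (a point): Upper mouth of the through hole in the flange of the upper half: 14 mm across, flange 8 mm thick and 50 mm wide; 94 mm from the hinge axis. With the upper half shut it lies 8 mm straight above jig_hole; ajar it lies about 1 mm nearer the hinge.
- lid_edge (a point): Middle of the free edge of the upper half (the end of its flange, 50 mm wide, 8 mm thick), 111 mm from the hinge axis; when open it is the top of the upper half, about 129 mm above the desk, and can be pushed with shut fingers from the outer side towards the jig's -y side.
- stick_center (a point): Centre, half-way up, of the glue stick in the jig: a cylinder 27 mm across, 92 mm tall, 60 g (mass varies), with a cap. z runs from foot to cap. It starts upright on the trough floor (foot 14 mm, top 106 mm above the desk) near the trough's -x end, 43 to 47 mm from the jig's centre; pushed near its top towards the jig's +x it tips over once leaned about 17 degrees and then lies along the trough.
- pin_grip (a point): Centre of the pin's grip, a round black knob 20 mm across and 21 mm tall. The pin is 52 mm long in all, 60 g: steel shank 10 mm across and 26 mm long with a tapered tip, collar 24 mm across and 4 mm thick, knob above it. z runs from tip to knob. It starts standing in its stand with the knob 35 to 56 mm above the desk, this point at 45 mm.
- pin_collar (a point): Underside of the pin's collar, on the axis, 15 mm below pin_grip.
- pin_tip (a point): Tip of the pin's shank, on the axis, 41 mm below pin_grip.
- pin: The pin (see pin_grip); origin at the tip of its shank.
- pin_stand: Fixed wooden stand block of the pin, 60 x 60 x 30 mm, with a 12 mm hole in the middle of its top; origin at the centre of its underside.
- jar: Bystander: round jar with a screw lid, 52 mm across, 70 mm tall; origin at its underside.
- mug: Bystander: mug, 92 x 127 x 95 mm with its handle to -y; origin at its underside.
- notes: Bystander: block of sticky notes, 77 x 77 x 24 mm; origin at its underside.
- tape: Bystander: roll of tape lying flat, 93 mm across, 48 mm high; origin at its underside.
Mind the look-alikes: they are no part of the job. What is shaped like the part that bears stick_center but purple is not meant.

How it is judged:
On the way, in this order (a step that is already met when the one before it is completed fails the run):
1. the stick lies on its side in the trough while the jig is open (angle between stick_center's own z axis and vertical above 1.3 rad and z of stick_center in the frame of jig below 0.033 m and y of stick_center in the frame of jig between -0.012 and 0.012 m and x of stick_center in the frame of jig between -0.05 and 0.05 m and value of joint lid above 0.6 rad), for 0.2 s.
2. the upper half is closed over the lying stick, the pin not yet in (angle between stick_center's own z axis and vertical above 1.3 rad and z of stick_center in the frame of jig below 0.033 m and y of stick_center in the frame of jig between -0.012 and 0.012 m and x of stick_center in the frame of jig between -0.05 and 0.05 m and value of joint lid below 0.15 rad), for 0.2 s.
3. the pin is through the hole of the upper half and in the hole of the lower half (all of step 2 and horizontal distance between pin_tip and jig_hole below 0.005 m and z of pin_tip in the frame of jig below 0.024 m and angle between pin_tip's own z axis and vertical below 0.2 rad), for 0.2 s.
At the end, for the whole second after the job is handed in: The glue stick lies on its side in the trough; the upper half is fully shut (under 0.02 rad); the pin is upright through both holes with its collar within 3 mm of the flange of the shut upper half; and the robot is still pressing the pin (or the upper half) down with more than 3 N (angle between stick_center's own z axis and vertical above 1.3 rad and z of stick_center in the frame of jig below 0.033 m and y of stick_center in the frame of jig between -0.012 and 0.012 m and x of stick_center in the frame of jig between -0.05 and 0.05 m and horizontal distance between pin_tip and jig_hole below 0.005 m and z of pin_tip in the frame of jig below 0.024 m and angle between pin_tip's own z axis and vertical below 0.2 rad and value of joint lid below 0.02 rad and z of pin_collar in the frame of jig below 0.039 m and angle between pin_tip's own z axis and vertical below 0.1 rad and ((contact force between the fingers and pin above 1 N and contact force between pin and lid above 3 N) or contact force between the fingers and lid above 3 N)); the arm keeps its last pose, push and grip.
It fails at once if the lidded jar is pushed more than 30 mm or tipped over (distance of jar from where it was at the start of the episode above 0.03 m or angle between jar's own z axis and vertical above 0.5 rad).
It fails at once if the mug is pushed more than 30 mm or tipped over (distance of mug from where it was at the start of the episode above 0.03 m or angle between mug's own z axis and vertical above 0.5 rad).
It fails at once if the note block is pushed more than 30 mm or tipped over (distance of notes from where it was at the start of the episode above 0.03 m or angle between notes's own z axis and vertical above 0.5 rad).
It fails at once if the tape roll is pushed more than 30 mm or tipped over (distance of tape from where it was at the start of the episode above 0.03 m or angle between tape's own z axis and vertical above 0.5 rad).
It also fails if it takes over 54 s, if anything falls off the work surface, if the arm or the gripper's body presses on something with over 40 N, if the wrist force passes 120 N, or if a joint passes its speed limit or range.

## Robot

A 7-joint arm with a two-finger parallel gripper is mounted at the origin on a cart in front of the work surface, level with it; the furniture and walls round the work are solid. World frame = base frame: x ahead of the robot, y to its left, z up, the work surface at z = 0. Lengths are in m, angles in rad, forces in N, time in s.
With the tool pointing down it reaches from about 0.425 to 0.8 m from the base axis. Payload 8.3 kg.
Tool frame: the origin (TCP) lies at the very end of the fingers, on their centre line; the grasp point (between the pads) lies 19 mm behind it; z points along the fingers, y is the direction in which the jaws open and shut (so a half turn about z gives the same grasp; the last joint's range is limited). The gripper opens to 85 mm and grips with 20 to 120 N. Pads are 22 mm wide; open, the fingers measure 114 mm over their backs; the gripper's body (76 mm by 85 mm) begins 54 mm behind the grasp point. The pads swing forward as they close: fully open they stand 13 mm farther back than shut.
Start: joints at [-1.183, 0.383, 0.016, 1.37, -0.006, 1.388, -0.046], TCP at [0.272, 0.563, 0.231] pointing down, gripper open.
Joint ranges: [-2.95, 2.95], [-0.25, 2.06], [-1.52, 1.56], [0.18, 2.33], [-1.44, 4.58], [0.02, 2.06], [-3.01, 3.01]. Speed limits (rad/s): [2.39, 2.39, 3.01, 3.01, 3.14, 3.14, 3.14].

## Interface

Orientations are given as a 3x3 rotation matrix whose columns are the frame's x, y, z axes.
In Python, from cell import r gives the robot as it stands.
- The arm moves only by the tool arm_command, never from a script. Its argument "steps" is a list of rows, each an object of numbers: "x", "y", "z": the shift along the world's x, y, z each as a share of 15 cm, from -1 to 1; "spin": the turn about the world's z as a share of pi/2 rad, from -1 to 1. In form: [{"x": .., "y": .., "z": .., "spin": ..}, ...]. A call has 1 to 5 rows; each row shifts and turns the pose as measured when the row begins; what a row does not reach is not made up. A row lasts 1/10 s, in which the tool goes at most 50 mm and 8.59 degrees, less where a joint would pass 70% of its speed; a pose out of reach is approached as far as the arm can. A call with a number of a shift or a turn outside -1 to 1 is refused whole. A call with a gripper value outside its range is refused whole. "jaw" is the opening, from 0 (shut) to 1 (fully open), set as the call begins (left out, the last holds). The fingers move at their own pace and stop on an object; "squeeze" is the grip in N (left out, the last holds). Time passes only in rows, so rows that do not move let the fingers close. It gives the time, the measured TCP pose, the force and the opening at its end, in the units of the state.
- r.sense(): the state, without advancing time (a new reading comes with each control period).
- r.get_image(name): name is "side" or "top" or "wrist"; returns a dict with "pixels" (400x640x3 uint8, blue, green, red), "fx", "fy", "cx", "cy" (pixels), "origin" and "attitude" of the camera in the world. Camera axes: x right, y up, looking along -z (the intrinsics and any distortion apply to the point x, -y, -z); pixel columns grow to the right and rows downward; lengths in m; the calibration is good to about 2 mm. A picture is of the moment at which its call begins. There is no depth.
- r.hand_in(): hands the job in, once; it reports no verdict.
Trained networks look in a picture, given as the dict that the camera call returned (one of the last four; its "shot" number tells which), for a name from the list of things; names that differ only in an ending like _2 or _b are one class to them, and where a whole thing is asked for, a point or a joint stands for the part that bears it (a point fixed in the world has none). Each returns a list of dicts, best first, with "conf" (0 to 1); they miss things now and then, are a little off and sometimes report something else, mostly with a low value. They report only what shows in the picture. A call takes as long as a camera call. They do not tell look-alikes from the thing itself.
- r.silhouettes(picture, query): "region" (400x640 bool, what is visible of it) and "position" ([column, row] in pixels, amid what is visible of it).
The state is a dict: "clock": time; "joints": joint angles; "joint_vel": joint speeds; "tau": joint torques, N m; "position": TCP position; "orientation": TCP orientation; "force": force on the tool from outside, world axes, zero at the start; "torque": the same for the moment, N m; "width": finger opening in m.
Only numpy, scipy, OpenCV 4.12 (cv2) and the standard library are available. Lean on these libraries where they do the work, as an engineer would, in place of code of your own. Each camera call takes 0.05 s, during which the arm holds its last target. There are 200 camera calls.

## Working session

There is one attempt and no reset: what is moved stays moved. The work goes in short steps, Python scripts to look and compute and a tool call to move; the robot and the scene stay as the last step left them, time stands still between calls to the robot, and variables do not carry over. Pictures are saved under pics/ and viewed, about 8 in all and at most 12, crops included, and the job is handed in when it is done.

Besides the shell and the picture viewer there is one more tool, called after "Emit:" by a JSON object that holds its "method" and its "body", one argument or row to a line. arm_command: Moves the arm, as the interface text tells. Shift numbers are shares of 15 cm and turn numbers shares of pi/2 rad, none past 1 either way. Its arguments: {"type":"object","properties":{"steps":{"type":"array","items":{"type":"object","properties":{"x":{"type":"number","minimum":-1,"maximum":1},"y":{"type":"number","minimum":-1,"maximum":1},"z":{"type":"number","minimum":-1,"maximum":1},"spin":{"type":"number","minimum":-1,"maximum":1}}}},"jaw":{"type":"number"},"squeeze":{"type":"number"}},"required":["steps"]}

```bash
mkdir -p pics; ls; cat > h.py <<'E'
import numpy as np, cv2
from cell import r
def ray(p,uv):
    K=np.array([[p['fx'],0,p['cx']],[0,p['fy'],p['cy']],[0,0,1]],float)
    d=np.array([(uv[0]-p['cx'])/p['fx'],-(uv[1]-p['cy'])/p['fy'],-1.])
    return np.array(p['origin']),np.array(p['attitude'])@d
def atz(p,uv,z):
    o,d=ray(p,uv); return o+d*(z-o[2])/d[2]
def proj(p,X):
    c=np.array(p['attitude']).T@(np.array(X)-p['origin'])
    return np.array([p['cx']+p['fx']*c[0]/-c[2],p['cy']-p['fy']*c[1]/-c[2]])
def save(p,n): cv2.imwrite('pics/'+n,p['pixels'])
E
python3 - <<'E'
from h import *
np.set_printoptions(precision=3,suppress=True)
s=r.sense(); print(s['position'],s['force'],s['clock'])
ims=[]
for n in('top','side'):
    p=r.get_image(n); ims.append(p['pixels']); print(n,[k for k in p],p['fx'],p['fy'],p['cx'],p['cy'],p['origin']);print(p['attitude'])
    for q in('jig','lid','pad','stick_center','pin_grip','pin_stand','jar','mug','notes','tape'):
        for x in r.silhouettes(p,q)[:3]: 
            ys,xs=np.nonzero(x['region']); print(q,round(x['conf'],2),x['position'],atz(p,x['position'],0.03),(xs.min(),xs.max(),ys.min(),ys.max()) if len(xs) else None)
    save(p,n+'0.png')
E
```

```text
pics
[0.272 0.562 0.23 ] [ 0.29  -0.385  0.799] 0.0
top ['pixels', 'fx', 'fy', 'cx', 'cy', 'origin', 'attitude', 'shot'] 370.15190737742944 370.15190737742944 317.56259658490006 198.84844963230364 [ 0.337 -0.077  1.082]
[[-0.019  0.991 -0.132]
 [-0.999 -0.023 -0.029]
 [-0.031  0.132  0.991]]
jig 0.75 [249.3, 185.4] [0.521 0.151 0.03 ] (np.int64(211), np.int64(282), np.int64(164), np.int64(218))
lid 0.73 [229.4, 189.2] [0.511 0.209 0.03 ] (np.int64(211), np.int64(243), np.int64(166), np.int64(216))
lid 0.57 [247.5, 200.1] [0.478 0.156 0.03 ] (np.int64(241), np.int64(256), np.int64(197), np.int64(209))
pad 0.74 [250.3, 187.7] [0.514 0.148 0.03 ] (np.int64(212), np.int64(282), np.int64(164), np.int64(216))
pad 0.69 [231.3, 189.0] [0.512 0.204 0.03 ] (np.int64(226), np.int64(235), np.int64(172), np.int64(210))
stick_center 0.72 [203.5, 172.3] [0.563 0.286 0.03 ] (np.int64(196), np.int64(213), np.int64(168), np.int64(180))
stick_center 0.52 [248.2, 200.4] [0.477 0.154 0.03 ] (np.int64(242), np.int64(256), np.int64(198), np.int64(209))
stick_center 0.43 [411.2, 190.5] [ 0.495 -0.314  0.03 
[... 1899 characters left out ...]
p.int64(322), np.int64(151), np.int64(174))
pin_grip 0.5 [317.1, 179.4] [ 0.495 -0.238  0.03 ] (np.int64(314), np.int64(320), np.int64(174), np.int64(183))
pin_stand 0.76 [317.8, 184.0] [ 0.492 -0.21   0.03 ] (np.int64(305), np.int64(329), np.int64(177), np.int64(195))
jar 0.74 [277.9, 194.0] [ 0.61 -0.15  0.03] (np.int64(269), np.int64(286), np.int64(182), np.int64(209))
mug 0.9 [284.4, 151.7] [ 0.623 -0.423  0.03 ] (np.int64(272), np.int64(298), np.int64(137), np.int64(172))
notes 0.54 [357.3, 162.8] [ 0.364 -0.349  0.03 ] (np.int64(346), np.int64(369), np.int64(154), np.int64(169))
tape 0.78 [378.3, 180.7] [ 0.3   -0.235  0.03 ] (np.int64(364), np.int64(391), np.int64(164), np.int64(191))
```

```bash
python3 - <<'E'
import cv2
a=cv2.imread('pics/top0.png')[120:290,185:475]; b=cv2.imread('pics/side0.png')[130:330,240:420]
cv2.imwrite('pics/t1.png',cv2.resize(a,None,fx=2.75,fy=2.75,interpolation=2)); cv2.imwrite('pics/s1.png',cv2.resize(b,None,fx=3,fy=3,interpolation=2))
E
```

```text
(no output)
```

View pics/t1.png

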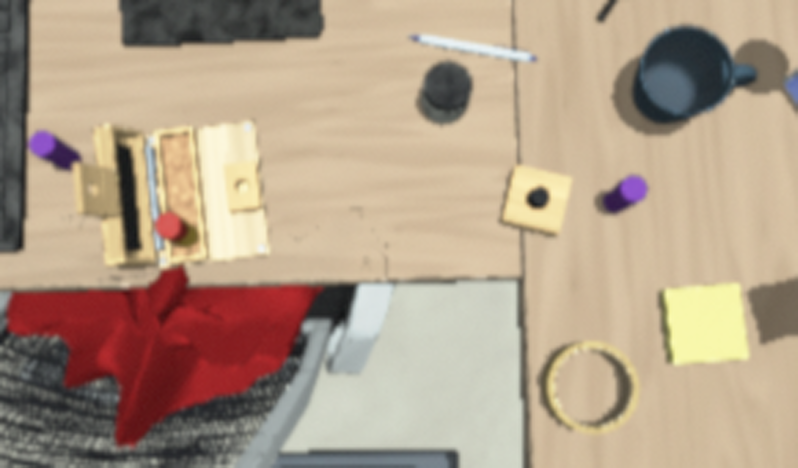

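View pics/s1.png

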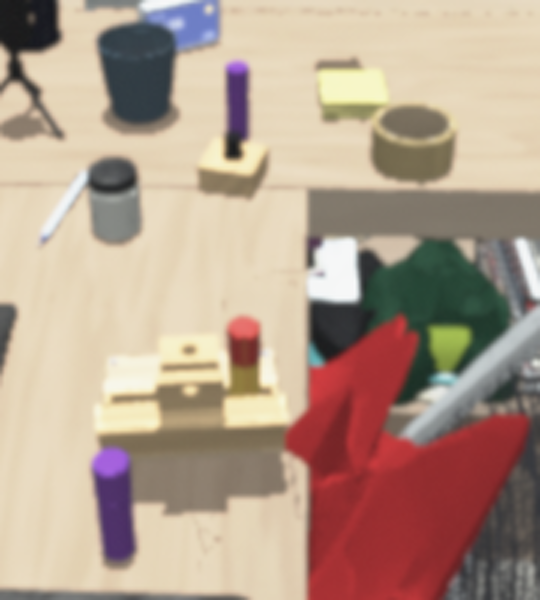

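Top crop: the red-capped stick stands in the trough at (170,227), the lid is open on the left, the pin-block hole is at (241,185) and the pin is on its stand at (538,197). Both purple sticks are look-alikes. Next I measure the jig frame.

```bash
python3 - <<'E'
import cv2
a=cv2.imread('pics/top0.png'); 
x=cv2.resize(a[155:225,205:290],None,fx=7,fy=7,interpolation=2)
y=cv2.resize(a[175:212,362:397],None,fx=5,fy=5,interpolation=2)
import numpy as np
c=np.zeros((490,595+175,3),np.uint8); c[:,:595]=x; c[:185,595:]=y
cv2.imwrite('pics/z1.png',c)
from h import *
np.set_printoptions(precision=4,suppress=True)
print(r.sense()['orientation'])
E
```

```text
[[-0.9001  0.4356 -0.0001]
 [ 0.4356  0.9001  0.    ]
 [ 0.0001  0.     -1.    ]]
```

View pics/z1.png

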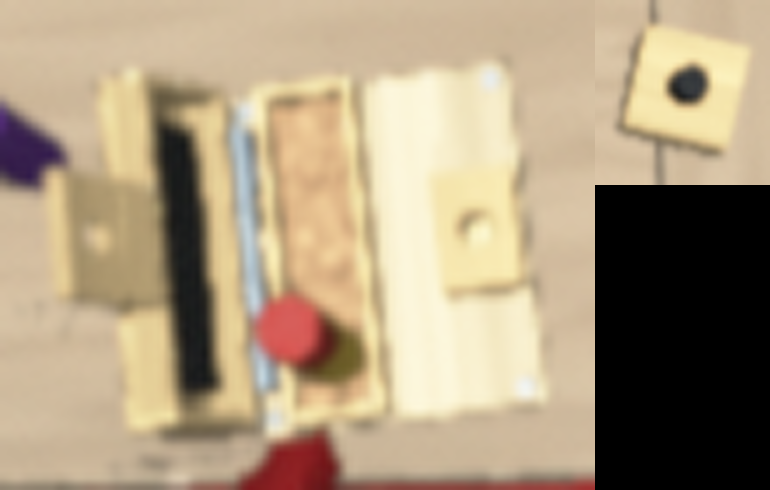

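```bash
cat >> h.py <<'E'
from scipy.optimize import least_squares
def fitpose(p,pts):
    L=np.array([a for a,_ in pts],float)/1000; U=np.array([b for _,b in pts],float)
    def W(q): c,s=np.cos(q[2]),np.sin(q[2]); return L@np.array([[c,-s,0],[s,c,0],[0,0,1]]).T+[q[0],q[1],0]
    f=lambda q: np.array([proj(p,w) for w in W(q)]).ravel()-U.ravel()
    o=least_squares(f,[.5,.15,0],loss='soft_l1'); return o.x,o.fun.reshape(-1,2)
def jw(q,P):
    c,s=np.cos(q[2]),np.sin(q[2]); return np.array([q[0]+c*P[0]-s*P[1],q[1]+s*P[0]+c*P[1]])
E
python3 - <<'E'
from h import *
np.set_printoptions(precision=4,suppress=True)
p=r.get_image('top')
raw=[((0,-66,28),(476,229)),((73,-83,8),(508,65)),((-73,-83,8),(543,402)),((71,-21,28),(350,80)),((-71,-21,28),(385,412)),((71,21,28),(253,88)),
((25,-83,28),(513,170)),((-25,-83,28),(521,285)),((25,-49,28),(432,174)),((-25,-49,28),(447,292))]
pts=[(a,(205+b[0]/7-.5,155+b[1]/7-.5)) for a,b in raw]
q,res=fitpose(p,pts); print(q,res)
st=atz(p,(205+292/7-.5,155+329/7-.5),.106); print('stick',st)
c,s=np.cos(q[2]),np.sin(q[2]); d=st[:2]-q[:2]; print('in jig',c*d[0]+s*d[1],-s*d[0]+c*d[1])
print('pin',atz(p,(362+(688-595)/5-.5,175+84/5-.5),.056))
for n,P in dict(hole=(0,-.066),push0=(-.09,0),lidout=(0,.105),lidend=(0,-.02)).items(): print(n,jw(q,P))
E
```

```text
[0.5074 0.1492 0.0998] [[ 0.1621  0.1195]
 [-0.2333 -0.0789]
 [-0.0678  0.2662]
 [ 0.4493 -0.4974]
 [ 0.1683  0.0889]
 [ 0.1026  0.1214]
 [-0.2054 -0.5926]
 [ 0.4475 -0.117 ]
 [-0.2209  0.2655]
 [-0.6417  0.3132]]
stick [0.4642 0.1428 0.106 ]
in jig -0.043665652623205556 -0.002009909760131657
pin [ 0.4909 -0.2218  0.056 ]
hole [0.514  0.0835]
push0 [0.4179 0.1402]
lidout [0.497  0.2536]
lidend [0.5094 0.1293]
```

Emit:
{"method": "arm_command", "body": {
  "steps": [
    {"x": 0.081, "y": -0.235, "spin": -0.054},
    {"x": 0.081, "y": -0.235, "spin": -0.054},
    {"x": 0.081, "y": -0.235, "spin": -0.054},
    {"x": 0.081, "y": -0.235, "spin": -0.054},
    {"x": 0.081, "y": -0.235, "spin": -0.054}
  ],
  "jaw": 0
}}

```text
invalid input
```

Emit:
{"method": "arm_command", "body": {
  "steps": [
    {"x": 0.081, "y": -0.235, "spin": -0.054},
    {"x": 0.081, "y": -0.235, "spin": -0.054},
    {"x": 0.081, "y": -0.235, "spin": -0.054},
    {"x": 0.081, "y": -0.235, "spin": -0.054},
    {"x": 0.081, "y": -0.235, "spin": -0.054}
  ]
}}

```text
invalid input
```

Emit:
{"method": "arm_command", "body": {
  "steps": [
    {"x": 0.08, "y": -0.235, "z": 0, "spin": -0.054},
    {"x": 0.08, "y": -0.235, "z": 0, "spin": -0.054},
    {"x": 0.08, "y": -0.235, "z": 0, "spin": -0.054},
    {"x": 0.08, "y": -0.235, "z": 0, "spin": -0.054},
    {"x": 0.08, "y": -0.235, "z": 0, "spin": -0.054}
  ],
  "jaw": 0
}}

```text
clock: 1.65
position: [0.3289, 0.3853, 0.2295]
orientation: [[-0.638, 0.77, -0.002], [0.77, 0.638, 0.002], [0.003, -0.001, -1.0]]
force: [0.0, 0.6, 0.7]
width: 0.0123
```

Emit:
{"method": "arm_command", "body": {
  "steps": [
    {"x": 0.083, "y": -0.235, "z": 0, "spin": -0.054},
    {"x": 0.083, "y": -0.235, "z": 0, "spin": -0.054},
    {"x": 0.083, "y": -0.235, "z": 0, "spin": -0.054},
    {"x": 0.083, "y": -0.235, "z": 0, "spin": -0.054},
    {"x": 0.083, "y": -0.235, "z": 0, "spin": -0.054}
  ]
}}

```text
clock: 2.15
position: [0.3927, 0.2016, 0.2307]
orientation: [[-0.247, 0.969, 0.001], [0.969, 0.247, 0.006], [0.005, 0.002, -1.0]]
force: [0.3, 0.3, 0.4]
width: -0.0005
```

Emit:
{"method": "arm_command", "body": {
  "steps": [
    {"x": 0.083, "y": -0.205, "z": 0, "spin": -0.048},
    {"x": 0.083, "y": -0.205, "z": 0, "spin": -0.048},
    {"x": 0, "y": 0, "z": -0.3, "spin": 0},
    {"x": 0, "y": 0, "z": -0.3, "spin": 0},
    {"x": 0, "y": 0, "z": -0.25, "spin": 0}
  ]
}}

```text
clock: 2.65
position: [0.4252, 0.1321, 0.1075]
orientation: [[-0.077, 0.997, 0.019], [0.997, 0.077, 0.015], [0.013, 0.02, -1.0]]
force: [-0.5, 0.9, -0.2]
width: -0.0001
```

Emit:
{"method": "arm_command", "body": {
  "steps": [
    {"x": 0, "y": 0.045, "z": -0.06, "spin": 0},
    {"x": 0, "y": 0, "z": 0, "spin": 0}
  ]
}}

```text
clock: 2.85
position: [0.4224, 0.1379, 0.095]
orientation: [[-0.076, 0.997, 0.012], [0.997, 0.076, 0.011], [0.01, 0.013, -1.0]]
force: [0.1, 0.4, 0.4]
width: -0.0002
```

Emit:
{"method": "arm_command", "body": {
  "steps": [
    {"x": 0.06, "y": 0.006, "z": 0, "spin": 0},
    {"x": 0.06, "y": 0.006, "z": 0, "spin": 0},
    {"x": 0.06, "y": 0.006, "z": 0, "spin": 0},
    {"x": 0.06, "y": 0.006, "z": 0, "spin": 0},
    {"x": 0.06, "y": 0.006, "z": 0, "spin": 0}
  ]
}}

```text
clock: 3.35
position: [0.4747, 0.1456, 0.1014]
orientation: [[-0.079, 0.997, 0.021], [0.997, 0.079, 0.016], [0.015, 0.022, -1.0]]
force: [-0.0, -0.5, 1.4]
width: -0.0001
```

```bash
python3 - <<'E'
from h import *
p=r.get_image('side'); save(p,'s2.png'); print(r.sense()['position'],r.sense()['force'])
for x in r.silhouettes(p,'stick_center')[:3]: 
    ys,xs=np.nonzero(x['region']); print(x['conf'],x['position'],xs.min(),xs.max(),ys.min(),ys.max())
E
```

```text
[0.47610098 0.14570606 0.10158938] [1.35247664 0.34179194 0.74757873]
0.78 [310.0, 250.5] 300 323 237 262
0.69 [278.6, 297.0] 271 284 280 316
0.38 [303.6, 264.1] 272 335 243 283
```

Emit:
{"method": "arm_command", "body": {
  "steps": [
    {"x": -0.03, "y": 0, "z": 0.3, "spin": 0},
    {"x": 0, "y": 0, "z": 0.3, "spin": 0},
    {"x": 0, "y": 0, "z": 0.1, "spin": 0},
    {"x": 0.05, "y": 0.3, "z": 0, "spin": 0},
    {"x": 0.06, "y": 0.3, "z": 0, "spin": 0}
  ]
}}

```text
clock: 3.95
position: [0.4866, 0.2291, 0.2107]
orientation: [[-0.065, 0.998, 0.019], [0.998, 0.064, 0.013], [0.012, 0.02, -1.0]]
force: [0.8, 0.9, 0.1]
width: -0.0002
```

```bash
python3 - <<'E'
from h import *
print(r.sense()['position'])
p=r.get_image('side'); 
q=r.get_image('top'); x=cv2.resize(q['pixels'][150:225,200:300],None,fx=4,fy=4); y=cv2.resize(p['pixels'][220:320,250:350],None,fx=4,fy=4)
c=np.zeros((400,800,3),np.uint8); c[:300,:400]=x; c[:,400:]=y; cv2.imwrite('pics/c2.png',c)
E
```

```text
[0.48657531 0.22913141 0.21068238]
```

View pics/c2.png

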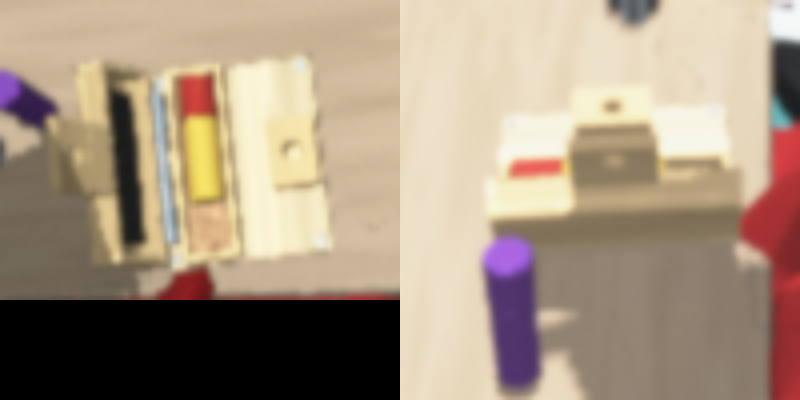

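The stick now lies in the trough with its red cap towards +x (top panel, rows 75 to 200), and the lid is still open. Next I go to the outer side of the lid.

Emit:
{"method": "arm_command", "body": {
  "steps": [
    {"x": 0.06, "y": 0.23, "z": 0, "spin": 0},
    {"x": 0, "y": 0, "z": 0, "spin": 0},
    {"x": 0, "y": 0, "z": -0.3, "spin": 0},
    {"x": 0, "y": 0, "z": -0.3, "spin": 0},
    {"x": 0, "y": 0, "z": 0, "spin": 0}
  ]
}}

```text
clock: 4.55
position: [0.494, 0.2717, 0.1172]
orientation: [[-0.078, 0.997, 0.018], [0.997, 0.077, 0.013], [0.012, 0.019, -1.0]]
force: [-0.4, -0.6, -0.3]
width: 0.0001
```

Emit:
{"method": "arm_command", "body": {
  "steps": [
    {"x": 0.01, "y": -0.12, "z": -0.04, "spin": 0},
    {"x": 0.01, "y": -0.12, "z": 0, "spin": 0},
    {"x": 0.01, "y": -0.1, "z": 0, "spin": 0},
    {"x": 0.01, "y": -0.1, "z": 0, "spin": 0},
    {"x": 0.01, "y": -0.1, "z": 0, "spin": 0}
  ]
}}

```text
clock: 5.05
position: [0.5031, 0.1914, 0.1182]
orientation: [[-0.083, 0.996, 0.022], [0.996, 0.083, 0.02], [0.018, 0.024, -1.0]]
force: [-1.7, 2.2, 0.5]
width: -0.0001
```

Emit:
{"method": "arm_command", "body": {
  "steps": [
    {"x": 0.01, "y": -0.1, "z": 0, "spin": 0},
    {"x": 0.01, "y": -0.1, "z": 0, "spin": 0},
    {"x": 0.01, "y": -0.1, "z": 0, "spin": 0},
    {"x": 0.01, "y": -0.1, "z": 0, "spin": 0}
  ]
}}

```text
clock: 5.45
position: [0.5095, 0.1257, 0.1205]
orientation: [[-0.081, 0.996, 0.024], [0.997, 0.081, 0.022], [0.02, 0.025, -0.999]]
force: [0.8, 0.4, 0.9]
width: 0.0002
```

Emit:
{"method": "arm_command", "body": {
  "steps": [
    {"x": 0, "y": 0, "z": 0.3, "spin": 0},
    {"x": 0, "y": 0, "z": 0.3, "spin": 0},
    {"x": 0, "y": -0.2, "z": 0, "spin": 0},
    {"x": 0, "y": -0.3, "z": 0, "spin": 0},
    {"x": 0, "y": -0.3, "z": 0, "spin": 0}
  ]
}}

```text
clock: 5.95
position: [0.5086, -0.0025, 0.2158]
orientation: [[-0.082, 0.996, 0.025], [0.996, 0.082, 0.019], [0.017, 0.026, -1.0]]
force: [1.5, -1.3, -0.3]
width: -0.0
```

Emit:
{"method": "arm_command", "body": {
  "steps": [
    {"x": -0.04, "y": -0.3, "z": 0, "spin": 0},
    {"x": -0.04, "y": -0.3, "z": 0, "spin": 0},
    {"x": -0.04, "y": -0.3, "z": 0, "spin": 0},
    {"x": -0.02, "y": -0.2, "z": 0, "spin": 0},
    {"x": 0, "y": 0, "z": 0, "spin": 0}
  ],
  "jaw": 0.6
}}

```text
clock: 6.45
position: [0.4806, -0.1895, 0.2195]
orientation: [[-0.065, 0.997, 0.03], [0.998, 0.064, 0.015], [0.013, 0.031, -0.999]]
force: [-0.2, 0.1, -0.2]
width: 0.0511
```

```bash
python3 - <<'E'
from h import *
np.set_printoptions(precision=4,suppress=True)
s=r.sense();print(s['position'],s['width'])
w=r.get_image('wrist'); print(w['fx'],w['origin'])
for n in('pin_grip','pin_stand','pin'):
  for x in r.silhouettes(w,n)[:2]:
    ys,xs=np.nonzero(x['region']); print(n,x['conf'],x['position'],xs.min(),xs.max(),ys.min(),ys.max(),atz(w,x['position'],.056),atz(w,x['position'],.03))
print('pred',proj(w,[.4909,-.2218,.056]))
q=r.get_image('top'); x=cv2.resize(q['pixels'][150:225,200:300],None,fx=4,fy=4)
c=np.zeros((400,800,3),np.uint8); c[:300,:400]=x; c[:250,400:]=cv2.resize(w['pixels'],(400,250)); cv2.imwrite('pics/c3.png',c); save(w,'w3.png')
E
```

```text
[ 0.4806 -0.1895  0.2195] 0.05108845394356717
341.8451423694832 [ 0.4718 -0.1137  0.3636]
pin_stand 0.69 [322.6, 206.6] 286 358 175 248 [ 0.4916 -0.2074  0.056 ] [ 0.4933 -0.2154  0.03  ]
pin_stand 0.48 [442.1, 385.7] 379 466 325 399 [ 0.6419 -0.412   0.056 ] [ 0.6562 -0.4372  0.03  ]
pin 0.62 [323.1, 222.8] 311 332 206 233 [ 0.4932 -0.2236  0.056 ] [ 0.495  -0.2329  0.03  ]
pred [320.7866 220.9114]
```

View pics/c3.png

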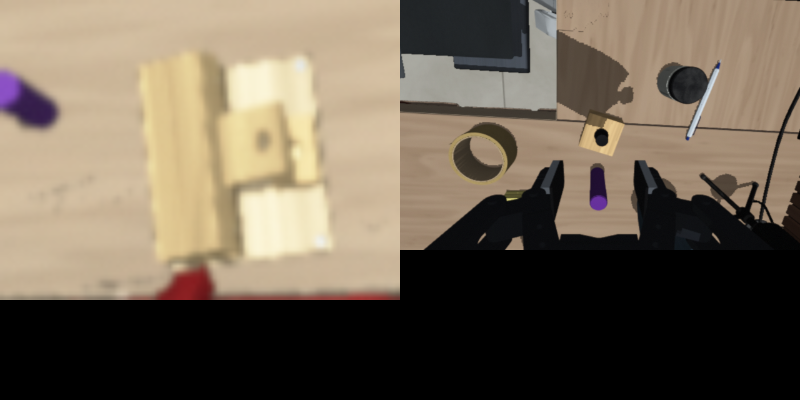

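Top panel: the lid is partway shut and still falling, with the stick under it. Wrist panel: the pin is between the open fingers, in line with the prediction. Moving over it.

Emit:
{"method": "arm_command", "body": {
  "steps": [
    {"x": 0.07, "y": -0.22, "z": 0, "spin": 0},
    {"x": 0, "y": 0, "z": -0.3, "spin": 0},
    {"x": 0, "y": 0, "z": -0.3, "spin": 0},
    {"x": 0, "y": 0, "z": -0.2, "spin": 0},
    {"x": 0, "y": 0, "z": 0, "spin": 0}
  ]
}}

```text
clock: 7.2
position: [0.4982, -0.2066, 0.0963]
orientation: [[-0.093, 0.995, 0.033], [0.995, 0.093, 0.021], [0.018, 0.035, -0.999]]
force: [0.4, 0.7, 0.8]
width: 0.051
```

Emit:
{"method": "arm_command", "body": {
  "steps": [
    {"x": -0.04, "y": -0.1, "z": 0, "spin": 0},
    {"x": 0, "y": 0, "z": 0, "spin": 0}
  ]
}}

```text
clock: 7.4
position: [0.4932, -0.2193, 0.0973]
orientation: [[-0.098, 0.995, 0.032], [0.995, 0.098, 0.022], [0.018, 0.034, -0.999]]
force: [-0.1, -1.2, -0.3]
width: 0.051
```

```bash
python3 - <<'E'
from h import *
np.set_printoptions(precision=4,suppress=True)
s=r.sense();print(s['position'],s['width'])
w=r.get_image('wrist')
for n in('pin_grip','pin'):
  for x in r.silhouettes(w,n)[:2]:
    ys,xs=np.nonzero(x['region']); print(n,x['conf'],x['position'],xs.min(),xs.max(),ys.min(),ys.max())
print('pred top',proj(w,[.4915,-.2225,.056]),'tcp axis',[proj(w,s['position']-d*s['orientation'][:,2]) for d in(0,.019)])
q=r.get_image('top'); x=cv2.resize(q['pixels'][150:225,200:300],None,fx=4,fy=4)
c=np.zeros((400,800,3),np.uint8); c[:300,:400]=x; c[:,400:]=w['pixels'][:,120:520];cv2.imwrite('pics/c4.png',c)
E
```

```text
[ 0.4932 -0.2193  0.0973] 0.051042108806916196
pin_grip 0.87 [311.0, 239.1] 295 329 216 263
pin 0.7 [310.5, 240.7] 295 331 216 263
pin 0.68 [447.2, 392.5] 439 466 378 399
pred top [311.116  242.9194] tcp axis [array([316.6532, 271.4198]), array([316.4674, 293.7528])]
```

View pics/c4.png

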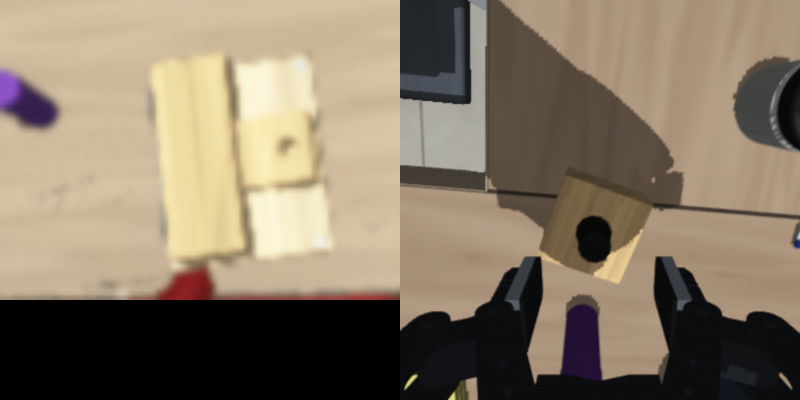

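Emit:
{"method": "arm_command", "body": {
  "steps": [
    {"x": -0.008, "y": -0.028, "z": 0, "spin": 0},
    {"x": 0, "y": 0, "z": -0.15, "spin": 0},
    {"x": 0, "y": 0, "z": -0.12, "spin": 0},
    {"x": 0, "y": 0, "z": -0.06, "spin": 0},
    {"x": 0, "y": 0, "z": 0, "spin": 0}
  ]
}}

```text
clock: 8.1
position: [0.4966, -0.2209, 0.0499]
orientation: [[-0.104, 0.994, 0.04], [0.994, 0.103, 0.022], [0.018, 0.042, -0.999]]
force: [-0.7, 0.3, 0.4]
width: 0.051
```

Emit:
{"method": "arm_command", "body": {
  "steps": [
    {"x": -0.03, "y": -0.017, "z": -0.04, "spin": 0},
    {"x": -0.005, "y": 0, "z": -0.04, "spin": 0},
    {"x": 0, "y": 0, "z": 0, "spin": 0}
  ]
}}

```text
clock: 8.4
position: [0.4918, -0.2242, 0.0387]
orientation: [[-0.104, 0.994, 0.042], [0.994, 0.103, 0.022], [0.017, 0.044, -0.999]]
force: [0.4, -0.6, -0.5]
width: 0.0511
```

Emit:
{"method": "arm_command", "body": {
  "steps": [
    {"x": 0, "y": 0, "z": 0, "spin": 0},
    {"x": 0, "y": 0, "z": 0, "spin": 0},
    {"x": 0, "y": 0, "z": 0, "spin": 0},
    {"x": 0, "y": 0, "z": 0, "spin": 0},
    {"x": 0, "y": 0, "z": 0, "spin": 0}
  ],
  "jaw": 0,
  "squeeze": 50
}}

```text
clock: 8.9
position: [0.4924, -0.2245, 0.0398]
orientation: [[-0.104, 0.994, 0.044], [0.994, 0.103, 0.021], [0.017, 0.046, -0.999]]
force: [-0.5, 0.1, -1.1]
width: 0.0173
```

Emit:
{"method": "arm_command", "body": {
  "steps": [
    {"x": 0, "y": 0, "z": 0.1, "spin": 0},
    {"x": 0, "y": 0, "z": 0.2, "spin": 0},
    {"x": 0, "y": 0, "z": 0.25, "spin": 0},
    {"x": 0, "y": 0, "z": 0.15, "spin": 0},
    {"x": 0, "y": 0, "z": 0, "spin": 0}
  ]
}}

```text
clock: 9.4
position: [0.491, -0.225, 0.1518]
orientation: [[-0.102, 0.994, 0.042], [0.995, 0.102, 0.02], [0.016, 0.044, -0.999]]
force: [0.2, -0.1, 0.0]
width: 0.0174
```

```bash
python3 - <<'E'
from h import *
np.set_printoptions(precision=4,suppress=True)
s=r.sense();print(s['position'],s['width'])
w=r.get_image('wrist');t=r.get_image('side')
for n,k in(('pin',w),('pin',t),('lid',t)):
  for x in r.silhouettes(k,n)[:2]:
    ys,xs=np.nonzero(x['region']); print(n,x['conf'],x['position'],xs.min(),xs.max(),ys.min(),ys.max())
a=[proj(t,s['position']+d*s['orientation'][:,2]) for d in(0,.037)];print(a)
u=a[0].astype(int)
c=np.zeros((400,800,3),np.uint8); c[:,:400]=cv2.resize(t['pixels'][u[1]-40:u[1]+40,u[0]-40:u[0]+40],(400,400)); c[:,400:]=w['pixels'][:,120:520];cv2.imwrite('pics/c5.png',c)
E
```

```text
[ 0.491  -0.225   0.1518] 0.017382882720174388
pin 0.75 [317.5, 279.8] 297 338 240 313
pin 0.43 [318.4, 148.5] 314 321 141 156
lid 0.92 [304.1, 259.6] 274 333 237 274
[array([317.6718, 147.1827]), array([317.3416, 158.1262])]
```

View pics/c5.png

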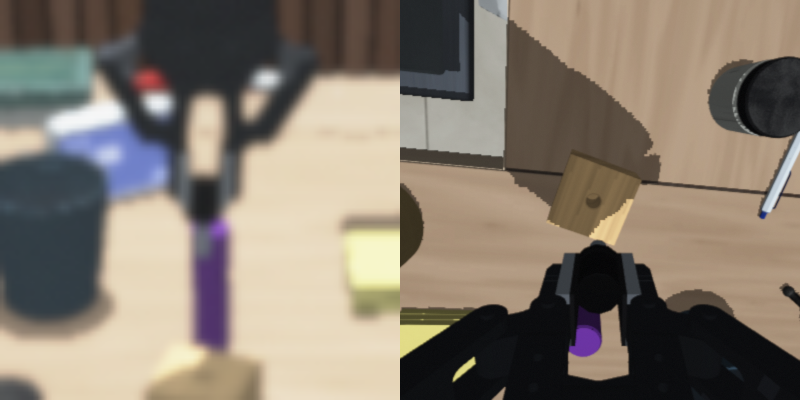

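```bash
python3 - <<'E'
from h import *
np.set_printoptions(precision=4,suppress=True)
s=r.sense();w=r.get_image('wrist')
x=r.silhouettes(w,'pin')[0]['region']
for row in range(238,262,3): 
    c=np.nonzero(x[row])[0]; print(row,c.min() if len(c) else 0,c.max() if len(c) else 0,end='; ')
P=np.array(s['position']);Z=s['orientation'][:,2]
print('\n tilted',proj(w,P+.036*Z),'upright',proj(w,P+[0,.001,-.036]))
for row in(240,243): print(atz(w,(317,row),P[2]-.036)-P)
E
```

```text
238 0 0; 241 312 322; 244 310 325; 247 305 329; 250 302 333; 253 299 336; 256 299 336; 259 299 336; 
 tilted [316.9068 240.5622] upright [314.7648 240.0583]
[ 0.0013  0.0011 -0.036 ]
[ 0.0014 -0.0007 -0.036 ]
```

Emit:
{"method": "arm_command", "body": {
  "steps": [
    {"x": 0.02, "y": 0.2, "z": 0, "spin": 0},
    {"x": 0.02, "y": 0.3, "z": 0, "spin": 0},
    {"x": 0.02, "y": 0.3, "z": 0, "spin": 0},
    {"x": 0.02, "y": 0.3, "z": 0, "spin": 0},
    {"x": 0.02, "y": 0.3, "z": 0, "spin": 0}
  ]
}}

```text
clock: 10.25
position: [0.4995, -0.0162, 0.1431]
orientation: [[-0.086, 0.996, 0.029], [0.996, 0.085, 0.016], [0.014, 0.03, -0.999]]
force: [1.8, 0.2, -1.7]
width: 0.0171
```

Emit:
{"method": "arm_command", "body": {
  "steps": [
    {"x": 0.02, "y": 0.3, "z": 0, "spin": 0},
    {"x": 0.02, "y": 0.2, "z": 0, "spin": 0},
    {"x": 0.0, "y": 0, "z": 0, "spin": 0}
  ]
}}

```text
clock: 10.55
position: [0.5034, 0.0698, 0.1408]
orientation: [[-0.096, 0.995, 0.024], [0.995, 0.096, 0.018], [0.015, 0.026, -1.0]]
force: [-0.5, -0.8, -0.2]
width: 0.0166
```

```bash
python3 - <<'E'
from h import *
np.set_printoptions(precision=4,suppress=True)
s=r.sense();w=r.get_image('wrist');save(w,'w6.png')
P=np.array(s['position']);Z=s['orientation'][:,2]
print(P,'tip',P+.036*Z,proj(w,P+.036*Z)); 
q=[.5074,.1492,.0998]
h=jw(q,(0,-.065)); u=proj(w,[*h,.044]); print(h,u)
for d in('lid','pin','jig'):
  for x in r.silhouettes(w,d)[:2]:
    ys,xs=np.nonzero(x['region']); print(d,x['conf'],x['position'],xs.min(),xs.max(),ys.min(),ys.max())
a=int(max(0,min(u[1]-75,250)));b=int(max(0,min(u[0]-100,440)))
cv2.imwrite('pics/c6.png',cv2.resize(w['pixels'][a:a+150,b:b+200],None,fx=4,fy=4));print('crop',b,a)
E
```

```text
[0.5034 0.0698 0.1408] tip [0.5043 0.0704 0.1048] [316.9171 240.57  ]
[0.5139 0.0845] [330.0021 191.3399]
lid 0.89 [330.5, 106.0] 220 442 49 215
pin 0.75 [315.5, 280.1] 297 338 241 312
pin 0.49 [332.4, 109.6] 219 442 49 215
jig 0.7 [332.3, 123.1] 220 441 49 214
jig 0.53 [330.1, 105.1] 220 442 50 214
crop 230 116
```

View pics/c6.png

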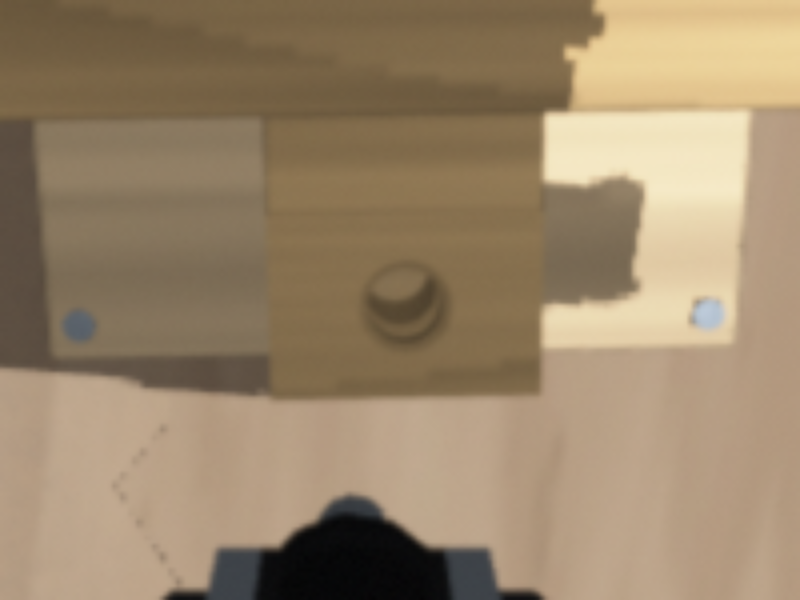

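Wrist crop: the lid hole is at (404,303), about 1 px from the model's prediction, and the pin tip is at (352,500). Centring the tip over the hole.

Emit:
{"method": "arm_command", "body": {
  "steps": [
    {"x": 0.06, "y": 0.09, "z": 0, "spin": 0},
    {"x": 0, "y": 0, "z": -0.12, "spin": 0},
    {"x": -0.005, "y": 0, "z": -0.12, "spin": 0},
    {"x": 0, "y": 0, "z": 0, "spin": 0}
  ]
}}

```text
clock: 11.15
position: [0.5151, 0.0731, 0.1052]
orientation: [[-0.077, 0.997, 0.028], [0.997, 0.077, 0.016], [0.014, 0.029, -0.999]]
force: [0.3, -0.3, -1.4]
width: 0.0172
```

```bash
python3 - <<'E'
from h import *
np.set_printoptions(precision=4,suppress=True)
s=r.sense();P=np.array(s['position']);Z=s['orientation'][:,2];print(P,Z,'tip',P+.036*Z+[.0004,-.001,0])
E
```

```text
[0.5151 0.0731 0.1052] [ 0.0281  0.0157 -0.9995] tip [0.5165 0.0727 0.0692]
```

Emit:
{"method": "arm_command", "body": {
  "steps": [
    {"x": -0.015, "y": 0.07, "z": 0, "spin": 0},
    {"x": 0, "y": 0.005, "z": 0, "spin": 0},
    {"x": 0, "y": 0, "z": 0, "spin": 0}
  ]
}}

```text
clock: 11.45
position: [0.5142, 0.0847, 0.1068]
orientation: [[-0.075, 0.997, 0.03], [0.997, 0.074, 0.016], [0.013, 0.031, -0.999]]
force: [-0.4, 0.3, 0.8]
width: 0.0169
```

```bash
cat > m.py <<'E'
from h import *
np.set_printoptions(precision=4,suppress=True)
s=r.sense();P=np.array(s['position']);Z=s['orientation'][:,2];T=P+.036*Z+[.0004,-.001,0];print(P,Z,'tip',T)
w=r.get_image('wrist')
H=np.array([.5145,.0842,.044]);print('hole px',proj(w,H),'tip px',proj(w,T),'need',H[:2]-T[:2]-[0,.0004], s['force'],s['clock'])
E
python3 m.py
```

```text
[0.5142 0.0847 0.1068] [ 0.0298  0.0157 -0.9994] tip [0.5157 0.0843 0.0709]
hole px [314.4937 225.8531] tip px [317.5448 242.2832] need [-0.0012 -0.0005] [-0.4192  0.3102  0.7527] 11.45
```

Emit:
{"method": "arm_command", "body": {
  "steps": [
    {"x": -0.012, "y": -0.003, "z": -0.06, "spin": 0},
    {"x": -0.006, "y": 0, "z": -0.06, "spin": 0},
    {"x": 0, "y": 0, "z": 0, "spin": 0}
  ]
}}

```text
clock: 11.8
position: [0.5117, 0.0846, 0.0884]
orientation: [[-0.075, 0.997, 0.032], [0.997, 0.075, 0.017], [0.015, 0.033, -0.999]]
force: [-1.3, -0.6, -1.0]
width: 0.0172
```

```bash
python3 m.py
```

```text
[0.5117 0.0846 0.0884] [ 0.0316  0.0169 -0.9994] tip [0.5133 0.0843 0.0524]
hole px [319.1109 236.8762] tip px [317.5183 242.2344] need [ 0.0012 -0.0005] [-1.2867 -0.5589 -0.9988] 11.8
```

Emit:
{"method": "arm_command", "body": {
  "steps": [
    {"x": 0.008, "y": -0.003, "z": -0.03, "spin": 0},
    {"x": 0, "y": 0, "z": -0.04, "spin": 0},
    {"x": 0, "y": 0, "z": -0.02, "spin": 0}
  ]
}}

```text
clock: 12.15
position: [0.5138, 0.0839, 0.0747]
orientation: [[-0.075, 0.997, 0.033], [0.997, 0.074, 0.017], [0.015, 0.034, -0.999]]
force: [0.5, -0.4, -1.1]
width: 0.0171
```

```bash
python3 m.py
```

```text
[0.5138 0.0839 0.0747] [ 0.0329  0.0172 -0.9993] tip [0.5153 0.0835 0.0388]
hole px [316.3618 244.7784] tip px [317.4772 242.246 ] need [-0.0008  0.0003] [ 0.4647 -0.3598 -1.0713] 12.15
```

Emit:
{"method": "arm_command", "body": {
  "steps": [
    {"x": -0.008, "y": 0, "z": -0.03, "spin": 0},
    {"x": -0.003, "y": 0, "z": -0.03, "spin": 0},
    {"x": -0.003, "y": 0, "z": -0.03, "spin": 0}
  ]
}}

```text
clock: 12.5
position: [0.5117, 0.0839, 0.0603]
orientation: [[-0.075, 0.997, 0.033], [0.997, 0.074, 0.017], [0.015, 0.034, -0.999]]
force: [0.7, 0.1, -0.1]
width: 0.017
```

```bash
python3 m.py
```

```text
[0.5117 0.0839 0.0603] [ 0.0333  0.0172 -0.9993] tip [0.5133 0.0835 0.0243]
hole px [321.1339 256.2263] tip px [317.5439 242.2734] need [0.0012 0.0003] [ 0.7299  0.1113 -0.0829] 12.5
```

Emit:
{"method": "arm_command", "body": {
  "steps": [
    {"x": 0.006, "y": -0.003, "z": -0.03, "spin": 0},
    {"x": 0, "y": 0, "z": -0.03, "spin": 0},
    {"x": 0, "y": 0, "z": -0.02, "spin": 0},
    {"x": 0, "y": 0, "z": -0.015, "spin": 0}
  ]
}}

```text
clock: 12.95
position: [0.5131, 0.0828, 0.045]
orientation: [[-0.074, 0.997, 0.034], [0.997, 0.074, 0.017], [0.014, 0.035, -0.999]]
force: [-5.2, -2.0, 22.0]
width: 0.0172
```

```bash
python3 m.py
```

```text
[0.5131 0.0828 0.045 ] [ 0.0338  0.0167 -0.9993] tip [0.5147 0.0824 0.009 ]
hole px [319.9194 268.064 ] tip px [317.5181 242.2959] need [-0.0002  0.0014] [-5.237  -2.0262 22.0069] 12.95
```

```bash
python3 - <<'E'
from h import *
np.set_printoptions(precision=4,suppress=True)
w=r.get_image('wrist');t=r.get_image('side');q=r.get_image('top')
s=r.sense();print(s['position'],s['force'],s['torque'],s['width'],s['clock'])
c=np.zeros((500,800,3),np.uint8); c[:,:500]=cv2.resize(t['pixels'][205:305,250:350],(500,500),interpolation=2); c[:300,500:]=cv2.resize(w['pixels'][150:350,220:420],(300,300))
cv2.imwrite('pics/c7.png',c)
E
```

```text
[0.513  0.0829 0.0453] [-1.3588 -2.2596  5.8387] [-0.3925  0.5263  0.0081] 0.017301138649257954 13.15
```

View pics/c7.png

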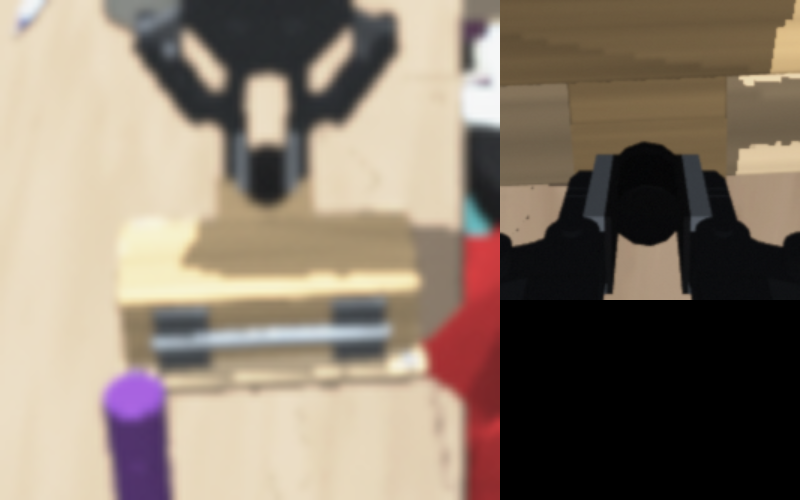

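Emit:
{"method": "arm_command", "body": {
  "steps": [
    {"x": 0, "y": 0, "z": -0.03, "spin": 0},
    {"x": 0, "y": 0, "z": -0.04, "spin": 0}
  ]
}}

```text
clock: 13.35
position: [0.5143, 0.0833, 0.0423]
orientation: [[-0.073, 0.997, 0.035], [0.997, 0.072, 0.022], [0.02, 0.037, -0.999]]
force: [-26.9, 2.6, 54.1]
width: 0.0173
```

```bash
python3 - <<'E'
from h import *
for i in range(8):
    if i: r.get_image('wrist')
    if i in(0,3,5,7):
        s=r.sense();print(s['position'],s['force'],s['orientation'][:,2],s['width'],s['clock'])
E
```

```text
[0.51433092 0.08328169 0.04229651] [-26.91609632   2.62280106  54.12262433] [ 0.03507016  0.02236969 -0.99913447] 0.01730774374258849 13.35
[0.51509005 0.0834447  0.04160525] [-19.97359179  -3.29828689  49.46515778] [ 0.03737782  0.02208988 -0.99905702] 0.017268306404328783 13.5
[0.51506132 0.08341529 0.04159141] [-19.62626672  -3.18980272  49.06665555] [ 0.0373864   0.02201006 -0.99905846] 0.01725892879887986 13.6
[0.51507634 0.08344491 0.04159477] [-19.00308081  -3.74392098  48.39486245] [ 0.03741736  0.02200734 -0.99905736] 0.016691989867400933 13.7
```

Emit:
{"method": "arm_command", "body": {
  "steps": [
    {"x": -0.005, "y": 0, "z": -0.022, "spin": 0},
    {"x": -0.003, "y": 0, "z": -0.022, "spin": 0}
  ]
}}

```text
clock: 13.9
position: [0.515, 0.0834, 0.0417]
orientation: [[-0.073, 0.997, 0.04], [0.997, 0.072, 0.027], [0.024, 0.042, -0.999]]
force: [-17.3, -3.4, 40.7]
width: 0.0169
```

```bash
python3 - <<'E'
from h import *
for i in range(6):
    t=r.get_image('side')
    if i in(1,5):
        s=r.sense();print(s['position'],s['force'],s['orientation'][:,2],s['width'],s['clock'])
w=r.get_image('wrist')
c=np.zeros((500,800,3),np.uint8); c[:,:500]=cv2.resize(t['pixels'][215:295,262:342],(500,500),interpolation=2); c[:300,500:]=cv2.resize(w['pixels'][150:350,220:420],(300,300))
cv2.imwrite('pics/c8.png',c)
E
```

```text
[0.51502498 0.08346142 0.04172199] [-18.15426814  -3.86332251  41.17484147] [ 0.03977679  0.02691635 -0.99884599] 0.016948158837380475 14.0
[0.51502065 0.08348791 0.04172058] [-18.10752183  -4.32788333  41.38538055] [ 0.03967757  0.02676627 -0.99885397] 0.017279878726517168 14.2
```

View pics/c8.png

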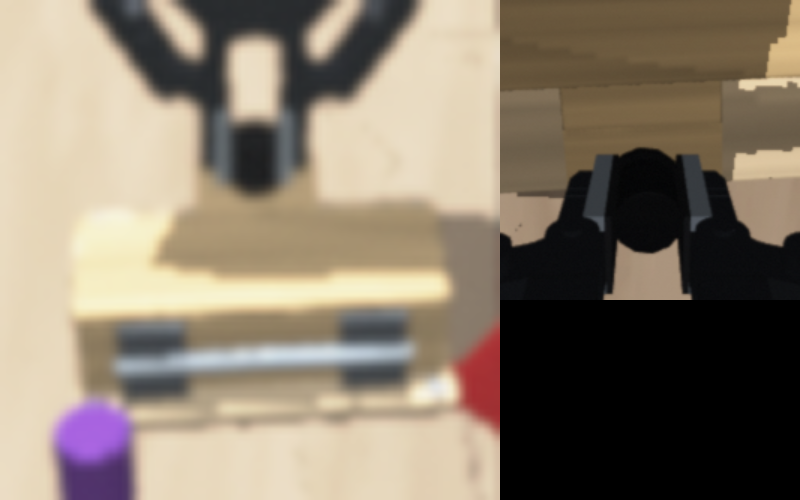

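```bash
python3 - <<'E'
from cell import r
print(r.hand_in()); s=r.sense(); print(s['position'],s['force'],s['clock'])
E
```

```text
the job is handed in; nothing more can be done
None
the job is handed in; nothing more can be done
```

I tipped the red-capped glue stick into the trough, swung the upper half shut over it, and pushed the pin down through both holes. I handed the job in at about 14 s, still gripping the pin and pressing down. The hand-in reports no verdict, so success is not confirmed.

- **Final press:** the wrist force held steady at about 41 N down, with about 18 N sideways. The tool moved only about 0.1 mm when I eased the press from 48 N to 41 N, so the pin was bearing on something solid.
- **Pin position:** my estimate put the tip within about 1.5 mm of the hole centre sideways. The tool was tilted about 0.05 rad.
- **Not measured directly:** I inferred that the lid is fully shut and the collar is seated from the stiff contact, the tool height and the last picture.
- **One disagreement:** the final tool height is about 4 mm lower than my grasp geometry predicts. The likeliest cause is the fingers sliding down the knob towards the collar.
- **Bystanders:** I did not touch the mug, jar, notes or tape on purpose, and felt no contact near them. I did not re-measure where they stand.

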